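# Set the tilting post with a pendulum angle gauge and hold it there

## Task

Push the sleeve of the pendulum angle gauge fully home onto the spigot of the tilting post, with the dial facing the front of the post. Then rock the gauge and post together until the swinging pointer settles on the index tab at the dial's edge, and keep hold of the gauge there: finish still gripping it, steady and on the mark, so that the post can be locked. Do not knock over the gauge or disturb the tin, the cube and the bottle standing nearby.

Things in the scene. Friction and masses are not known exactly. Their poses are not given: they have to be found in the camera images.
- gauge: Loose aluminium gauge, 0.31 kg, 168 mm tall, upright on the bench. Origin: centre of underside; z up its sleeve; dial looks to -x. Flange 52 mm wide, z 0-7; sleeve 34 mm wide to z 48, bore 23 mm wide, clear from the bottom to z 46; round dial 84 mm wide (y, z), 10 mm thick, centre z 88; on top a grip block 24 x 24 mm, faces square to x and y, z 130-168, pinched from above on its y sides.
- post_pivot (a point): Fixed tilting post: wooden block 80 x 96 x 20 mm (x, y, z) on the bench with a steel clevis that carries the rocking stud. The point lies on the rocking axis over the block's centre, 46 mm above the bench. x is the rocking axis and points away from the post's front (the front looks to -x, roughly to the robot), z up.
- stud_seat (a point): Centre of the stud's flat round shoulder (52 mm wide), 24 mm from the pivot along the stud's z; moves with the stud. z runs up the spigot, x along the rocking axis. The spigot is 20 mm in diameter and stands 32 mm above the shoulder; its top 6 mm taper to 11 mm. The gauge is home when its flange lies flat on this shoulder.
- stud (a joint): Lean of the stud about the post's x axis, rad: 0 upright, positive leans to the post's -y (right as seen from the front), negative to +y (left). Stops at -0.45 and 0.45. Light friction (0.035 N m) keeps the bare stud where it is; it yields to a light push, and with the gauge on it can fall to a stop if not held.
- pointer (a joint): Swinging pointer of the gauge, rad, about the gauge's x axis through the dial centre (z 88). It hangs down under gravity and settles in under a second, so with the gauge leaning by an angle a about its x axis it reads -a. 0 points along the gauge's -z.
- index (a joint): Where the index tab stands on the dial's edge, rad, same zero and sense as the pointer: the pointer is on the tab's middle when both read the same. A brass tab 7 mm wide at the lower edge of the dial; stiff, stays where it is on the gauge.
- pointer_tip (a point): Tip of the pointer, 36 mm from the dial centre, 11 mm in front of the gauge's mid-plane (at gauge x = -11 mm).
- index_mark (a point): Middle of the index tab, 36 mm from the dial centre, in the plane in which the pointer tip swings.
- parts_tin: Bystander: small white round tin, 50 mm across, 19 mm high, between gauge and post. Origin: centre of its underside.
- dapping_cube: Bystander: brass-coloured doming cube, 38 mm, behind the work. Origin: centre of its underside.
- varnish_bottle: Bystander: small pink bottle with a tall cap, 31 mm across, 79 mm high, behind the work to the right. Origin: centre of its underside.
Not all that is in view belongs to the job. Leave any brown or orange look-alike of the gauge alone.

How it is judged:
By the outcome, as a careful person would: the job done as asked, in the order asked, and still so for the second after the job is handed in, while the arm keeps its last pose, push and grip.
It also fails if it takes over 48 s, if anything falls off the work surface, if the arm or the gripper's body presses on something with over 40 N, if the wrist force passes 120 N, or if a joint passes its speed limit or range.

## Robot

A 6-joint arm with a two-finger parallel gripper is mounted at the origin on a cart in front of the work surface, level with it; the furniture and walls round the work are solid. World frame = base frame: x ahead of the robot, y to its left, z up, the work surface at z = 0. Lengths are in m, angles in rad, forces in N, time in s.
With the tool pointing down it reaches from about 0.3 to 0.85 m from the base axis. Payload 5.4 kg.
Tool frame: the origin (TCP) lies on the mounting face of the last link; the fingertips stand 173 mm ahead of it and the grasp point (between the pads) lies 155 mm ahead of it; z points along the fingers, y is the line along which they close (so a half turn about z gives the same grasp; the last joint's range is limited). The gripper opens to 85 mm and grips with 20 to 120 N. Pads are 22 mm wide; open, the fingers measure 114 mm over their backs; the gripper's body (76 mm by 85 mm) begins 54 mm behind the grasp point. The pads swing forward as they close: fully open they stand 13 mm farther back than shut.
Start: joints at [-1.552, 0.158, 1.597, -0, 1.386, -0.21], TCP at [0.13, -0.56, 0.405] pointing down, gripper open.
Joint ranges: [-2.91, 2.91], [-0.94, 2.29], [0.18, 2.7], [-1.29, 4.43], [0.17, 2.64], [-3, 3]. Speed limits (rad/s): [2.57, 2.57, 3.14, 3.14, 3.14, 3.14].

## Interface

Orientations are given as a unit quaternion [w, x, y, z].
In Python, from rig import bot gives the robot as it stands. The module is installed in compiled form; this text tells all that it offers.
- The arm moves only by the tool drive_tool, never from a script. Its argument "motion" is text: rows parted by semicolons, each of 7 numbers parted by spaces: the turn, a rotation vector about the tool's x, y, z in degrees, then the shift along the tool's x, y, z in cm, then the closure, from 0 (fully open) to 1 (shut). A call has 1 to 5 rows; each row shifts and turns the commanded pose from where the row before left it, along the tool's axes as they then stand; what a row does not reach is not made up. A row lasts 1/8 s, in which the tool goes at most 62.5 mm and 10.7 degrees, less where a joint would pass 70% of its speed; a pose out of reach is approached as far as the arm can. A call with a gripper value outside its range is refused whole. The fingers move at their own pace and stop on an object; "force" is the grip in N (left out, the last holds). Time passes only in rows, so rows that do not move let the fingers close. It gives the time, the measured TCP pose, the force, the opening and the grip force at its end, in the units of the state.
- bot.sense(): the state, without advancing time (a new reading comes with each control period).
- bot.get_image(name): name is "side" or "top" or "wrist"; returns a dict with "color" (384x512x3 uint8, red, green, blue), "K" (3x3 intrinsics, pixels), "extrinsics" (4x4, takes a point from camera to world coordinates); the wrist camera has in their place "mount" (4x4, takes a point from camera to tool coordinates, whose origin is the TCP and whose axes are the flange's). Camera axes: x right, y down, z forward; pixel columns grow to the right and rows downward; lengths in m; the calibration is good to about 2 mm. A picture is of the moment at which its call begins: read the wrist's pose just before it. There is no depth.
- bot.sign_off(): hands the job in; it is judged then, once.
The state is a dict: "time_s": time; "q": joint angles; "dq": joint speeds; "joint_torque": joint torques, N m; "ee_pos": TCP position; "eef_rot": TCP orientation; "force": force on the tool from outside, world axes, zero at the start; "moment": the same for the moment, N m; "finger_gap": finger opening in m; "finger_force": force on a finger pad.
Only numpy, scipy, OpenCV 4.12 (cv2) and the standard library are available. Lean on these libraries where they do the work, as an engineer would, in place of code of your own. Each camera call takes 0.05 s, during which the arm holds its last target. There are 200 camera calls.

## Working session

There is one attempt and no reset: what is moved stays moved. The work goes in short steps, Python scripts to look and compute and a tool call to move; the robot and the scene stay as the last step left them, time stands still between calls to the robot, and variables do not carry over. Pictures are saved under pics/ and viewed, at most 10 in all, crops included, and the job is handed in when it is done.

Besides the shell and the picture viewer there is one more tool, called after ">>>" in YAML: its name, and indented under it one key for each argument. drive_tool: Moves the arm, as the interface text tells. Its arguments: {"type":"object","properties":{"motion":{"type":"string"},"force":{"type":"number"}},"required":["motion"]}

```bash
mkdir -p pics; cat > h.py <<'E'
import numpy as np, cv2
from rig import bot
from scipy.spatial.transform import Rotation as R
def rot(s): q=s["eef_rot"]; return R.from_quat([q[1],q[2],q[3],q[0]])
def cam(n):
    s=bot.sense(); im=bot.get_image(n)
    if "extrinsics" in im: E=np.array(im["extrinsics"])
    else:
        T=np.eye(4);T[:3,:3]=rot(s).as_matrix();T[:3,3]=s["ee_pos"];E=T@np.array(im["mount"])
    return im["color"],np.array(im["K"]),E
def save(n,f):
    c,K,E=cam(n); cv2.imwrite(f"pics/{f}.png",c[:,:,::-1]); np.savez(f"pics/{f}.npz",K=K,E=E,c=c)
def ld(f): d=np.load(f"pics/{f}.npz"); return d["c"],d["K"],d["E"]
def ray(f,u,v):
    _,K,E=ld(f); d=E[:3,:3]@np.linalg.solve(K,[u,v,1.]); return E[:3,3],d
def onz(f,u,v,z): o,d=ray(f,u,v); return o+d*(z-o[2])/d[2]
def proj(f,P):
    _,K,E=ld(f); p=np.linalg.inv(E)@np.r_[P,1]; p=K@p[:3]; return p[:2]/p[2]
def tri(l):
    A=0;b=0
    for f,u,v in l:
        o,d=ray(f,u,v); d/=np.linalg.norm(d); M=np.eye(3)-np.outer(d,d); A=A+M; b=b+M@o
    return np.linalg.solve(A,b)
E
python3 - <<'E'
from h import *
np.set_printoptions(precision=4,suppress=True)
s=bot.sense(); print(s)
for n in("side","top"):
    save(n,n+"0"); _,K,E=ld(n+"0"); print(K,E)
a=cv2.imread("pics/side0.png");b=cv2.imread("pics/top0.png")
E
```

```text
{'time_s': 0.0, 'q': array([-1.5521,  0.1591,  1.5982,  0.    ,  1.3862, -0.2101]), 'dq': array([-0.0014,  0.0005, -0.0005,  0.0004,  0.0002,  0.0004]), 'joint_torque': array([ -0.0016, -39.6008, -33.1428,  -0.0003,   0.0085,  -0.    ]), 'ee_pos': array([ 0.1304, -0.5597,  0.4037]), 'eef_rot': array([-0.001 ,  0.9935,  0.1141,  0.0001]), 'force': array([-0.8999,  0.0216,  0.3825]), 'moment': array([-0.0116, -0.0276,  0.0257]), 'finger_force': 0.0, 'finger_gap': 0.08509910056167386}
[[460.1748   0.     255.1784]
 [  0.     460.1748 192.9279]
 [  0.       0.       1.    ]] [[-0.8721 -0.1658  0.4603  0.0459]
 [-0.4892  0.3036 -0.8176  0.885 ]
 [-0.0041 -0.9383 -0.3459  0.447 ]
 [ 0.      0.      0.      1.    ]]
[[471.4855   0.     259.7708]
 [  0.     471.4855 194.1519]
 [  0.       0.       1.    ]] [[ 0.0306 -0.9955  0.0896  0.3999]
 [-0.9994 -0.0319 -0.0138  0.0547]
 [ 0.0166 -0.0892 -0.9959  1.2935]
 [ 0.      0.      0.      1.    ]]
```

View pics/side0.png

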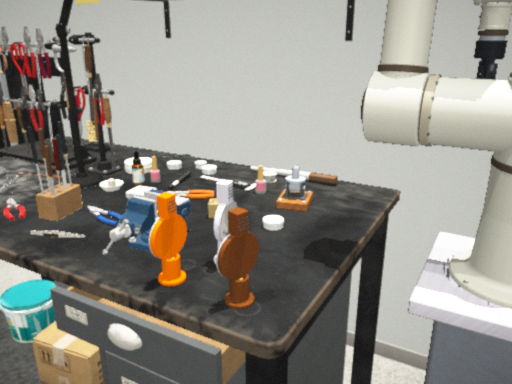

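View pics/top0.png

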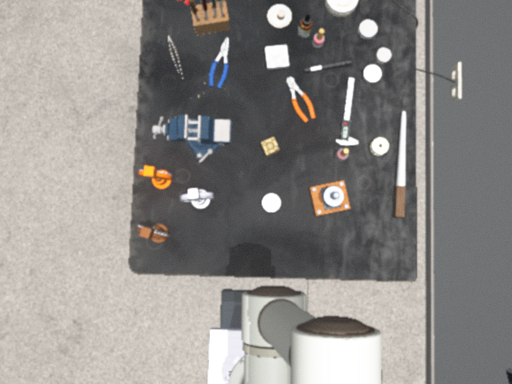

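The side view shows the aluminium gauge at about (224,215), behind the brown look-alike, and the post at (296,195). In the top view the gauge is at (197,198), the tin at (271,203) and the post at (331,197). Next I'll enlarge these areas.

```bash
python3 - <<'E'
from h import *
a=ld("side0")[0];b=ld("top0")[0]
f=lambda im,x,y,w,h,s:cv2.resize(im[y:y+h,x:x+w],None,fx=s,fy=s,interpolation=cv2.INTER_CUBIC)
# top row: top gauge 172..222 x180..220 ; post 305..355 x 175..220 at 8x ; bottom: side 200..330 x 160..250 
t=np.hstack([f(b,172,177,50,40,8),f(b,306,177,50,40,8)])
s=np.hstack([f(a,205,175,60,70,4),f(a,265,160,60,70,4)]); s=np.pad(s,((0,0),(0,800-s.shape[1]),(0,0)))
cv2.imwrite("pics/c1.png",np.vstack([t,s])[:,:,::-1])
E
```

```text
(no output)
```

View pics/c1.png

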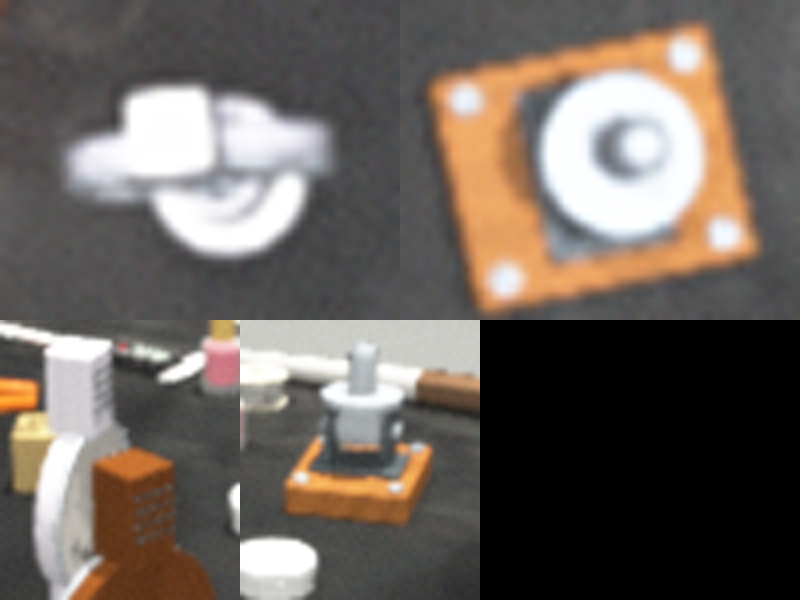

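```bash
python3 - <<'E'
from h import *
np.set_printoptions(precision=4,suppress=True)
def t(cx,cy,x0,z): return onz("top0",x0+(cx+.5)/8-.5,177+(cy+.5)/8-.5,z)
print("block",t(169,132,172,.168),"flange",t(230,181,172,.007))
a=[t(*p,306-50,.021) for p in((466,100),(685,55),(505,280),(724,234))];print("post",np.mean(a,0),a)
d=a[1]+a[3]-a[0]-a[2]; print(np.degrees(np.arctan2(d[0],-d[1])))
sh=t(621,153,256,.07);tip=t(640,145,256,.101);print(sh,tip)
d=t(207,85,172,.168)-t(125,92,172,.168);print("gyaw",np.degrees(np.arctan2(d[0],-d[1])))
# side check
print(proj("side0",np.r_[np.mean(a,0)[:2],.02]),tri([("side0",265+(365-240)/4,160+(350-320)/4),("top0",256+(640.5)/8-.5,177+145.5/8-.5)]))
print("tin",onz("top0",271,203,.019),"cube",onz("top0",270,146,.038),"bottle",onz("top0",343,154,.079))
print(proj("side0",np.r_[t(169,132,172,.168)[:2],.168]), "seen",205+80/4,175+25/4)
s=bot.sense();print(rot(s).as_matrix()); print(bot.get_image("wrist")["mount"])
E
```

```text
block [0.4987 0.1996 0.168 ] flange [0.4967 0.1989 0.007 ]
post [ 0.5116 -0.1536  0.021 ] [array([ 0.533 , -0.1093,  0.021 ]), array([ 0.5508, -0.1836,  0.021 ]), array([ 0.4723, -0.1237,  0.021 ]), array([ 0.4902, -0.1978,  0.021 ])]
13.54065398789313
[ 0.5121 -0.154   0.07  ] [ 0.5121 -0.1547  0.101 ]
gyaw 6.770587587533401
[294.582  196.0003] [ 0.5113 -0.1557  0.0979]
tin [0.4915 0.0059 0.019 ] cube [0.6442 0.0137 0.038 ] bottle [ 0.6215 -0.1764  0.079 ]
[224.0816 181.544 ] seen 225.0 181.25
[[ 0.9739  0.2268 -0.    ]
 [ 0.2268 -0.9739  0.0017]
 [ 0.0003 -0.0017 -1.    ]]
[[-0.0007 -0.9547 -0.2974  0.0765]
 [ 1.     -0.0007  0.0001 -0.0006]
 [-0.0003 -0.2974  0.9548  0.0304]
 [ 0.      0.      0.      1.    ]]
```

```bash
cat >> h.py <<'E'
def down(yaw): return R.from_euler("z",yaw,degrees=True)*R.from_euler("x",180,degrees=True)
def plan(p,Rt,n,p0=None,R0=None,g=0):
    s=bot.sense(); p0=s["ee_pos"] if p0 is None else p0; R0=rot(s) if R0 is None else R0
    dv=(R0.inv()*Rt).as_rotvec(); step=(np.array(p)-p0)/n; Rc=R0
    print("total turn",np.degrees(dv),"dist",np.linalg.norm(np.array(p)-p0))
    for i in range(n):
        print(*np.round(np.degrees(dv/n),2),*np.round(Rc.inv().apply(step)*100,2),g,end=";\n" if i%5==4 else "; ")
        Rc=Rc*R.from_rotvec(dv/n)
E
python3 - <<'E'
from h import *
s=bot.sense();R0=rot(s);Rm=R0*R.from_euler("z",-90,degrees=True);p0=s["ee_pos"]
T=np.array([.498,.199,.40]);pm=p0+(T-p0)*9/17
plan(pm,Rm,9); plan(T,down(186.8),8,pm,Rm)
E
```

```text
total turn [ 0.00000000e+00 -1.37996408e-17 -9.00000000e+01] dist 0.4463831864184002
0.0 -0.0 -10.0 3.12 -3.86 0.03 0; 0.0 -0.0 -10.0 3.74 -3.26 0.03 0; 0.0 -0.0 -10.0 4.25 -2.56 0.03 0; 0.0 -0.0 -10.0 4.63 -1.78 0.03 0; 0.0 -0.0 -10.0 4.87 -0.95 0.03 0;
0.0 -0.0 -10.0 4.96 -0.09 0.03 0; 0.0 -0.0 -10.0 4.9 0.77 0.03 0; 0.0 -0.0 -10.0 4.69 1.61 0.03 0; 0.0 -0.0 -10.0 4.34 2.4 0.03 0; total turn [ 7.23811651e-02 -5.29104734e-02 -8.36912509e+01] dist 0.39678505459413344
0.01 -0.01 -10.46 3.86 3.12 0.03 0; 0.01 -0.01 -10.46 3.23 3.77 0.03 0; 0.01 -0.01 -10.46 2.49 4.29 0.03 0; 0.01 -0.01 -10.46 1.67 4.67 0.03 0; 0.01 -0.01 -10.46 0.79 4.9 0.03 0;
0.01 -0.01 -10.46 -0.11 4.96 0.02 0; 0.01 -0.01 -10.46 -1.01 4.86 0.02 0; 0.01 -0.01 -10.46 -1.87 4.59 0.02 0;
```

>>> drive_tool:
  motion: "0 0 -10 3.1 -3.9 0 0; 0 0 -10 3.7 -3.3 0 0; 0 0 -10 4.2 -2.6 0 0; 0 0 -10 4.6 -1.8 0 0; 0 0 -10 4.9 -1 0 0"

```text
time_s: 0.78
ee_pos: [0.2369, -0.3341, 0.4044]
eef_rot: [-0.0, 0.851, 0.526, 0.0]
force: [0.0, -0.5, 0.4]
finger_gap: 0.0852
finger_force: 0.0
```

>>> drive_tool:
  motion: "0 0 -10 5 -0.1 0 0; 0 0 -10 4.9 0.8 0 0; 0 0 -10 4.7 1.6 0 0; 0 0 -10 4.3 2.4 0 0; 0 0 -10.4 3.9 3.1 0 0"

```text
time_s: 1.4
ee_pos: [0.3449, -0.1104, 0.4047]
eef_rot: [0.0, 0.546, 0.838, 0.0]
force: [0.9, 0.1, 0.4]
finger_gap: 0.0855
finger_force: 0.0
```

>>> drive_tool:
  motion: "0 0 -10.4 3.2 3.8 0 0; 0 0 -10.4 2.5 4.3 0 0; 0 0 -10.4 1.7 4.7 0 0; 0 0 -10.4 0.8 4.9 0 0; 0 0 -10.4 -0.1 5 0 0"

```text
time_s: 2.02
ee_pos: [0.4543, 0.1135, 0.4045]
eef_rot: [0.0, 0.123, 0.992, -0.0]
force: [0.8, -1.1, 0.3]
finger_gap: 0.0854
finger_force: 0.0
```

>>> drive_tool:
  motion: "0 0 -10.4 -1 4.9 0 0; 0 0 -10.4 -1.9 4.6 0 0; 0 0 0 0 0 0 0; 0 0 0 0 0 0 0"

```text
time_s: 2.52
ee_pos: [0.4978, 0.201, 0.4042]
eef_rot: [-0.001, -0.055, 0.999, -0.0]
force: [0.1, 0.0, -0.4]
finger_gap: 0.0855
finger_force: 0.0
```

```bash
python3 - <<'E'
from h import *
s=bot.sense();print(s["ee_pos"],rot(s).as_matrix().round(3))
save("wrist","w1");c=ld("w1")[0];cv2.imwrite("pics/w1b.png",cv2.resize(c,None,fx=1.5,fy=1.5)[:,:,::-1])
E
```

```text
[0.49784841 0.20101392 0.40424021] [[-0.994 -0.109 -0.001]
 [-0.109  0.994 -0.001]
 [ 0.001 -0.    -1.   ]]
```

View pics/w1b.png

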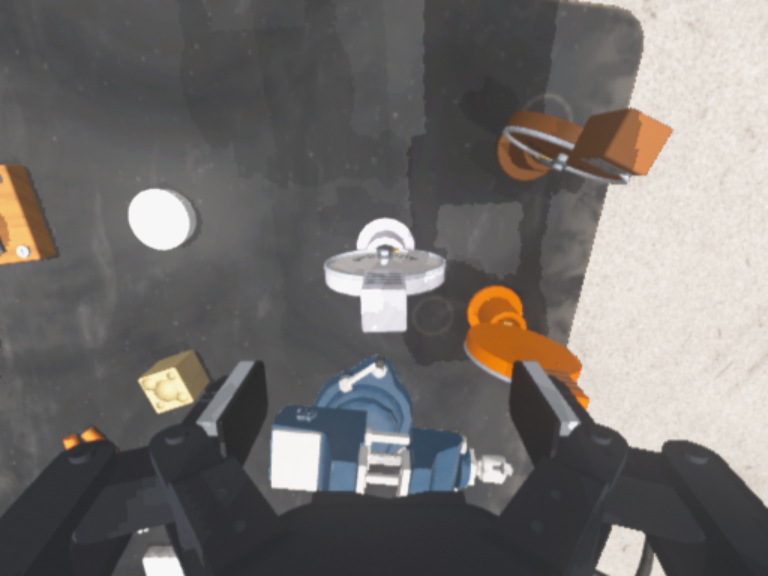

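The wrist view shows the gauge's grip block top centred at about (384,318) in the 1.5x picture. The block is almost square to the tool, and the dial faces the camera with the brass tab just right of the pointer. The fingers have free space on both sides: the orange dummy lies ahead and to the right.

```bash
python3 - <<'E'
from h import *
c=ld("w1")[0]
x=cv2.resize(c[135:230,205:310],None,fx=6,fy=6,interpolation=cv2.INTER_CUBIC);cv2.imwrite("pics/w1c.png",x[:,:,::-1])
for z in(.168,): print(onz("w1",384/1.5,318/1.5,z), onz("w1",362/1.5,331/1.5,z)-onz("w1",406/1.5,330/1.5,z))
print("tin",onz("w1",162/1.5,219/1.5,.019), "orange near corner", onz("w1",467/1.5,345/1.5,.1), "orange block",onz("w1",550/1.5,375/1.5,.168))
E
```

```text
[0.50394792 0.20004891 0.168     ] [ 0.00312928 -0.02327019  0.        ]
tin [0.49378607 0.00841176 0.019     ] orange near corner [0.54496063 0.26364736 0.1       ] orange block [0.5275313  0.29472423 0.168     ]
```

View pics/w1c.png

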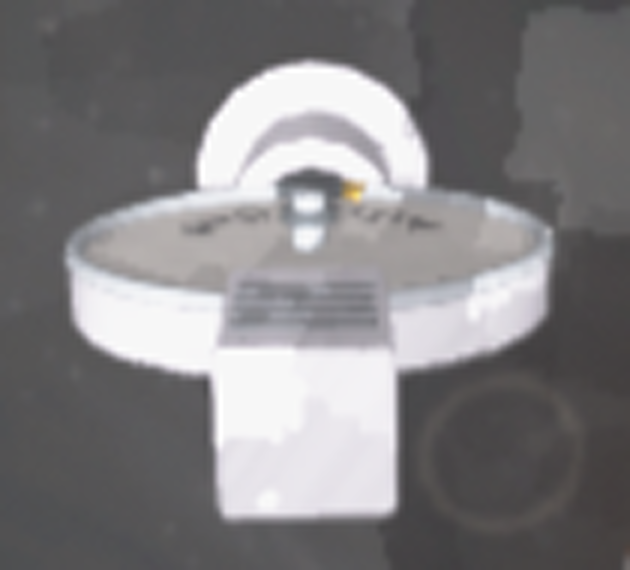

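The crop shows the block top centred at crop (305,432), which is full px (255.8,207). The edges are tilted about 1.2 degrees from the tool. The tab peeks out right of the hanging pointer at crop (353,188), so the index is about +0.17 rad.

```bash
python3 - <<'E'
from h import *
f=lambda x,y,z:onz("w1",205+(x+.5)/6-.5,135+(y+.5)/6-.5,z)
C=[f(*p,.168) for p in((212,350),(390,345),(222,518),(397,516))];print(np.mean(C,0))
for d in(C[1]-C[0],C[3]-C[2],f(552,240,.088)-f(68,260,.088)): print(np.linalg.norm(d),np.degrees(np.arctan2(-d[0],d[1])))
print(C[0]-C[2],C[1]-C[3], "flange ctr",f(312,172,.007))
g=np.array([.499,.1995,.155+.149]);plan(g,down(187.8),4)
E
```

```text
[0.49966776 0.19916876 0.168     ]
0.023013838866255104 7.932241362875991
0.023351226052569878 6.958829566420491
0.08537317698228715 8.679592639120473
[-0.02329734 -0.00341755  0.        ] [-0.02364415 -0.00380311  0.        ] flange ctr [0.49786723 0.1986554  0.007     ]
total turn [-0.02393758 -0.03818437 -1.57019476] dist 0.1005127302061655
-0.01 -0.01 -0.39 -0.03 -0.03 2.51 0; -0.01 -0.01 -0.39 -0.03 -0.03 2.51 0; -0.01 -0.01 -0.39 -0.03 -0.03 2.51 0; -0.01 -0.01 -0.39 -0.03 -0.03 2.51 0;
```

>>> drive_tool:
  motion: "0 0 -1 -0.1 -0.2 2 0; 0 0 -0.9 0 0 4 0; 0 0 0 0 0 3 0; 0 0 0 0 0 0.9 0.3; 0 0 0 0 0 0 0.5"
  force: 60

```text
time_s: 3.2
ee_pos: [0.4993, 0.1987, 0.3061]
eef_rot: [0.0, -0.071, 0.997, -0.0]
force: [-0.5, 0.5, -0.3]
finger_gap: 0.0517
finger_force: 0.0
```

>>> drive_tool:
  motion: "0 0 0 0 0 0 0.8; 0 0 0 0 0 0 1; 0 0 0 0 0 0 1; 0 0 0 0 0 0 1; 0 0 0 0 0 0 1"

```text
time_s: 3.82
ee_pos: [0.5001, 0.1994, 0.3075]
eef_rot: [0.002, -0.072, 0.997, -0.0]
force: [-0.1, -0.2, 6.5]
finger_gap: 0.023
finger_force: 59.7
```

>>> drive_tool:
  motion: "0 0 0 0 0 -1.5 1; 0 0 0 0 0 -4 1; 0 0 0 0 0 -4 1; 0 0 0 0 0 -3.5 1; 0 0 0 0 0 0 1"

```text
time_s: 4.45
ee_pos: [0.4998, 0.1996, 0.4392]
eef_rot: [0.003, -0.072, 0.997, 0.0]
force: [0.5, 0.5, -3.4]
finger_gap: 0.0234
finger_force: 59.3
```

```bash
python3 - <<'E'
from h import *
s=bot.sense();print(s["force"],s["ee_pos"],rot(s).as_euler("ZYX",degrees=True))
plan([.5115,-.154,s["ee_pos"][2]],down(193.5),9,g=1)
E
```

```text
[ 0.45573824  0.54083057 -3.37386128] [0.4997539  0.19956921 0.43918406] [-171.77710996    0.3757727   179.98636967]
total turn [-3.68424628e-03  3.76134715e-01 -5.27704632e+00] dist 0.35376427166994356
-0.0 0.04 -0.59 0.43 -3.91 -0.0 1; -0.0 0.04 -0.59 0.47 -3.9 -0.0 1; -0.0 0.04 -0.59 0.51 -3.9 -0.0 1; -0.0 0.04 -0.59 0.55 -3.89 -0.0 1; -0.0 0.04 -0.59 0.59 -3.89 -0.0 1;
-0.0 0.04 -0.59 0.63 -3.88 -0.0 1; -0.0 0.04 -0.59 0.67 -3.87 -0.0 1; -0.0 0.04 -0.59 0.71 -3.87 -0.0 1; -0.0 0.04 -0.59 0.75 -3.86 -0.0 1;
```

>>> drive_tool:
  motion: "0 0 -0.6 0.4 -2 0 1; 0 0 -0.6 0.5 -3.9 0 1; 0 0 -0.6 0.5 -3.9 0 1; 0 0 -0.6 0.5 -3.9 0 1; 0 0 -0.6 0.6 -3.9 0 1"

```text
time_s: 5.08
ee_pos: [0.5032, 0.0206, 0.4333]
eef_rot: [-0.002, -0.098, 0.995, 0.001]
force: [0.4, -0.6, -2.3]
finger_gap: 0.0233
finger_force: 59.5
```

>>> drive_tool:
  motion: "0 0 -0.6 0.6 -3.9 0 1; 0 0 -0.6 0.6 -3.9 0 1; 0 0 -0.6 0.7 -3.9 0 1; 0 0 -0.5 0.7 -3.9 0 1; 0 0 0 0.3 -1.9 0 1"

```text
time_s: 5.7
ee_pos: [0.5121, -0.157, 0.4334]
eef_rot: [-0.002, -0.117, 0.993, 0.001]
force: [-0.4, 1.4, -2.1]
finger_gap: 0.0231
finger_force: 59.5
```

>>> drive_tool:
  motion: "0 0 0 0 0 0 1; 0 0 0 0 0 0 1"

```text
time_s: 5.95
ee_pos: [0.5126, -0.1545, 0.435]
eef_rot: [-0.0, -0.118, 0.993, 0.001]
force: [0.4, 0.2, -3.5]
finger_gap: 0.0235
finger_force: 59.5
```

```bash
python3 - <<'E'
from h import *
s=bot.sense();print(s["force"],s["ee_pos"],rot(s).as_euler("ZYX",degrees=True))
save("wrist","w2");save("side","s2")
a=ld("w2")[0];b=ld("s2")[0]
# project estimates
for P in((.5115,-.154,.07),(.5115,-.154,.102)): print(proj("w2",P),proj("s2",P))
x=cv2.resize(a[60:260,150:350],(400,400),interpolation=cv2.INTER_CUBIC); y=cv2.resize(b[100:220,240:360],(400,400),interpolation=cv2.INTER_CUBIC)
cv2.imwrite("pics/c2.png",np.hstack([x,y])[:,:,::-1])
E
```

```text
[ 0.3819918   0.20134971 -3.45837046] [ 0.51258499 -0.15449544  0.43495019] [-1.66444750e+02 -4.57279727e-02  1.79902954e+02]
[258.29455059 167.84044489] [295.16233547 177.92659284]
[258.31164606 174.09460003] [295.4849922  166.10827456]
```

View pics/c2.png

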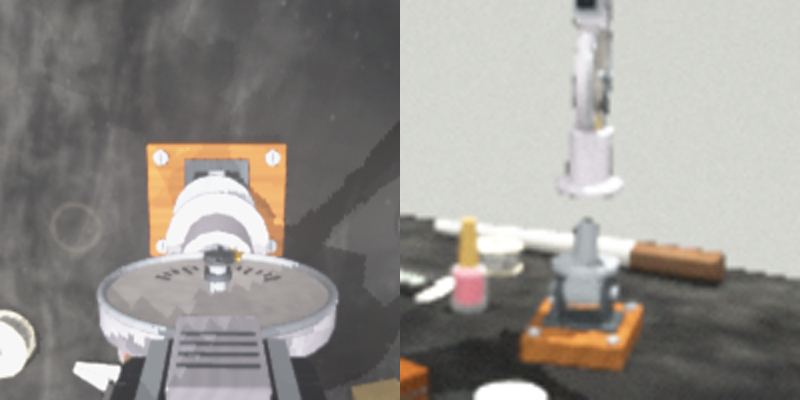

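The wrist view (left) shows the gauge square over the post, with the shoulder disc showing in front of the flange. The side view (right) shows the flange centre at about (297,156.4) and the upright spigot tip at (295.5,166.6). I'll zoom in to get the lateral offsets.

```bash
python3 - <<'E'
from h import *
a=ld("w2")[0];b=ld("s2")[0]
x=cv2.resize(a[130:200,215:305],None,fx=6,fy=6,interpolation=cv2.INTER_CUBIC); y=cv2.resize(b[130:200,275:315],None,fx=6,fy=6,interpolation=cv2.INTER_CUBIC)
cv2.imwrite("pics/c3.png",np.hstack([x,y])[:,:,::-1])
E
```

```text
(no output)
```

View pics/c3.png

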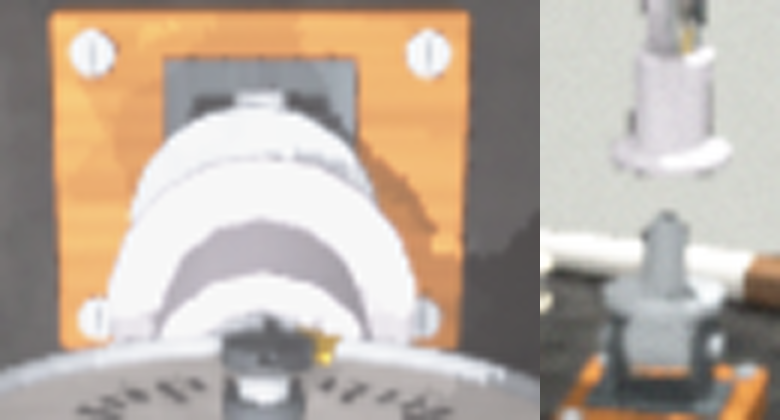

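```bash
python3 - <<'E'
from h import *
np.set_printoptions(precision=4,suppress=True)
f=lambda x,y,z:onz("w2",215+(x+.5)/6-.5,130+(y+.5)/6-.5,z)
u=np.array([np.cos(np.radians(13.5)),np.sin(np.radians(13.5)),0])
print("flange",f(261.5,158,.1345)+.026*u,"lr",np.linalg.norm((f(105,290,.1345)-f(418,290,.1345))))
print("shoulder",f(260,105,.07)+.026*u)
H=[f(*p,.021) for p in((92,52),(428,52),(97,320),(422,320))];print("block",np.mean(H,0))
d=H[1]-H[0]+H[3]-H[2];print(np.degrees(np.arctan2(-d[0],d[1])))
g=lambda x,y:(275+(x-540+.5)/6-.5,130+(y+.5)/6-.5)
print("side obs base",g(671,155),"tip",g(668,215),"shoulder",g(665,290))
s=bot.sense()
for P in((.5115,-.154,.102),(.5115,-.154,.07),(.5126,-.1545,.1275),(.5126,-.1545,.1345)):print(proj("s2",P))
E
```

```text
flange [ 0.5113 -0.1542  0.1345] lr 0.05220235604638234
shoulder [ 0.5122 -0.1543  0.07  ]
block [ 0.5129 -0.1542  0.021 ]
13.499075577807234
side obs base (296.4166666666667, 155.41666666666666) tip (295.9166666666667, 165.41666666666666) shoulder (295.4166666666667, 177.91666666666666)
[295.485  166.1083]
[295.1623 177.9266]
[295.435  156.4285]
[295.5068 153.7761]
```

>>> drive_tool:
  motion: "0 0 0 -0.1 0 1.5 1; 0 0 0 0 0 1 1; 0 0 0 0 0 0.5 1; 0 0 0 0 0 0.5 1; 0 0 0 0 0 0 1"

```text
time_s: 6.68
ee_pos: [0.5136, -0.1553, 0.4003]
eef_rot: [-0.0, -0.118, 0.993, 0.0]
force: [0.3, 0.1, -3.5]
finger_gap: 0.0234
finger_force: 59.6
```

>>> drive_tool:
  motion: "0 0 0 0 0 0.5 1; 0 0 0 0 0 0.5 1; 0 0 0 0 0 0.4 1; 0 0 0 0 0 0 1"

```text
time_s: 7.18
ee_pos: [0.5135, -0.1552, 0.3862]
eef_rot: [-0.0, -0.118, 0.993, 0.0]
force: [0.5, -0.3, -2.6]
finger_gap: 0.023
finger_force: 59.6
```

```bash
python3 - <<'E'
from h import *
s=bot.sense();print(s["force"],s["moment"],s["ee_pos"],rot(s).as_euler("ZYX",degrees=True))
E
```

```text
[ 0.45406027 -0.30978083 -2.57465049] [ 0.01236567 -0.04771728 -0.01935634] [ 0.51351301 -0.15523335  0.38620442] [-1.66493032e+02 -3.59231999e-02  1.79969059e+02]
```

>>> drive_tool:
  motion: "0 0 0 0 0 0.4 1; 0 0 0 0 0 0.3 1; 0 0 0 0 0 0.2 1; 0 0 0 0 0 0 1"

```text
time_s: 7.68
ee_pos: [0.5136, -0.1552, 0.3777]
eef_rot: [0.0, -0.118, 0.993, 0.0]
force: [0.3, 0.1, -2.7]
finger_gap: 0.0233
finger_force: 59.6
```

>>> drive_tool:
  motion: "0 0 0 0 0 0.2 1; 0 0 0 0 0 0.1 1; 0 0 0 0 0 0 1"

```text
time_s: 8.05
ee_pos: [0.5139, -0.1553, 0.3775]
eef_rot: [0.001, -0.118, 0.993, -0.0]
force: [-4.5, 3.0, 11.8]
finger_gap: 0.0236
finger_force: 61.6
```

>>> drive_tool:
  motion: "1 0 0 0 0.58 0 1; 2 0 0 0 1.16 0.02 1; 2 0 0 0 1.16 0.02 1; 1 0 0 0 0.58 0 1; 0 0 0 0 0 0 1"

```text
time_s: 8.68
ee_pos: [0.5057, -0.1211, 0.3757]
eef_rot: [0.007, -0.118, 0.992, -0.053]
force: [-4.2, 3.5, 11.5]
finger_gap: 0.0233
finger_force: 61.6
```

>>> drive_tool:
  motion: "2 0 0 0 1.16 0.02 1; 2 0 0 0 1.16 0.02 1; 1 0 0 0 0.58 0 1; 0 0 0 0 0 0 1; 0 0 0 0 0 0 1"

```text
time_s: 9.3
ee_pos: [0.4992, -0.0935, 0.3715]
eef_rot: [0.012, -0.117, 0.988, -0.096]
force: [-4.4, 3.0, 11.2]
finger_gap: 0.0233
finger_force: 61.6
```

>>> drive_tool:
  motion: "0 0 0 0 0 0 1; 0 0 0 0 0 0 1; 0 0 0 0 0 0 1; 0 0 0 0 0 0 1; 0 0 0 0 0 0 1"

```text
time_s: 9.93
ee_pos: [0.4992, -0.0936, 0.3715]
eef_rot: [0.012, -0.117, 0.988, -0.096]
force: [-4.9, 2.9, 10.0]
finger_gap: 0.023
finger_force: 61.6
```

```bash
python3 - <<'E'
from h import *
s=bot.sense();print(s["force"],s["moment"],s["ee_pos"],rot(s).as_matrix().round(4)[:,1:])
save("wrist","w3");save("side","s3")
a=ld("w3")[0];b=ld("s3")[0]
x=cv2.resize(a[130:230,190:315],None,fx=4,fy=4,interpolation=cv2.INTER_CUBIC); y=cv2.resize(b[115:195,265:315],None,fx=5,fy=5,interpolation=cv2.INTER_CUBIC)
cv2.imwrite("pics/c4.png",np.hstack([x,y])[:,:,::-1])
E
```

```text
[-4.91010688  2.93353504 10.02321844] [ 0.56445955  1.04584683 -0.126876  ] [ 0.4992235  -0.09359737  0.37148363] [[-0.2288  0.047 ]
 [ 0.9542 -0.1867]
 [-0.1925 -0.9813]]
```

View pics/c4.png

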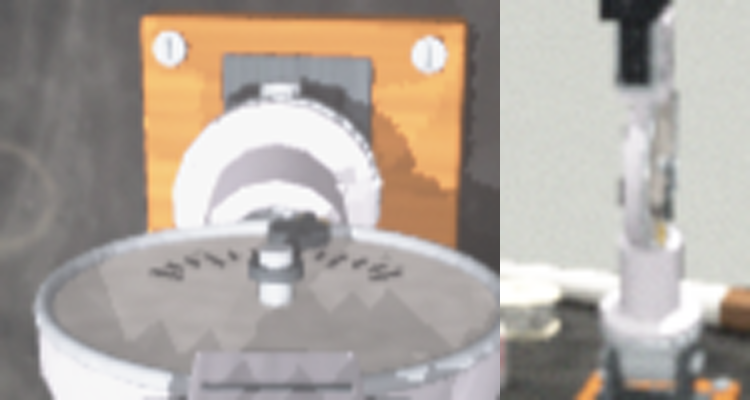

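The seated flange now covers the shoulder. The dark pointer tip at crop (320,228) has swung right, over the tab. I'll enlarge the tip area and overlay the angles predicted by the model.

```bash
cat >> h.py <<'E'
def gpt(f,th,mount,r=.036,x=-.011,off=(.0012,.0006)):
    y,z=r*np.sin(th),.088-r*np.cos(th)
    P=np.r_[off[0]-x, off[1]+y, .3075-z,1]
    p=np.linalg.inv(mount)@P; p=ld(f)[1]@p[:3]; return p[:2]/p[2]
E
python3 - <<'E'
from h import *
M=np.array(bot.get_image("wrist")["mount"]); np.save("M.npy",M)
out=[]
for f in("w2","w3"):
    c=ld(f)[0].astype(int); r,g,b=c[...,0],c[...,1],c[...,2]
    m=(r-b>60)&(g-b>35)
    ys,xs=np.nonzero(m[170:215,235:295]); print(f,"yellow",sorted(set(zip(xs+235,ys+170)))[:40])
    for th in(0,.1,.2,.3): print(th,gpt(f,th,M).round(1),end=" ")
    print()
    x0,y0=240,175;S=10
    x=cv2.resize(ld(f)[0][y0:y0+35,x0:x0+40],None,fx=S,fy=S,interpolation=cv2.INTER_CUBIC)
    for th in(0,.1,.2,.3):
        p=((gpt(f,th,M)-(x0,y0)+.5)*S).astype(int); cv2.line(x,(int(p[0]),int(p[1])-3),(int(p[0]),int(p[1])+3),(255,0,255),1)
    out.append(x)
cv2.imwrite("pics/c5.png",np.hstack(out)[:,:,::-1])
E
```

```text
w2 yellow [(np.int64(268), np.int64(186)), (np.int64(268), np.int64(187)), (np.int64(268), np.int64(188)), (np.int64(268), np.int64(189)), (np.int64(268), np.int64(190)), (np.int64(269), np.int64(186)), (np.int64(269), np.int64(187)), (np.int64(269), np.int64(188)), (np.int64(269), np.int64(189)), (np.int64(269), np.int64(190)), (np.int64(270), np.int64(186)), (np.int64(270), np.int64(187)), (np.int64(283), np.int64(170)), (np.int64(283), np.int64(171)), (np.int64(283), np.int64(172)), (np.int64(284), np.int64(170)), (np.int64(284), np.int64(171)), (np.int64(284), np.int64(172)), (np.int64(284), np.int64(173)), (np.int64(284), np.int64(174)), (np.int64(284), np.int64(175)), (np.int64(285), np.int64(170)), (np.int64(285), np.int64(171)), (np.int64(285), np.int64(172)), (np.int64(285), np.int64(173)), (np.int64(285), np.int64(174)), (np.int64(285), np.int64(175)), (np.int64(285), np.int64(176)), (np.int64(285), np.int64(177)), (np.int64(286), np.int64(170)), (np.int64(286), np.int64(171)), (np.int64(286), np.int64(172)), (np.int64(286), np.int64(173)), (np.int64(286), np.int64(174)), (
[... 922 characters left out ...]
(287), np.int64(174)), (np.int64(287), np.int64(175)), (np.int64(287), np.int64(176)), (np.int64(287), np.int64(177)), (np.int64(287), np.int64(178)), (np.int64(287), np.int64(179)), (np.int64(287), np.int64(180)), (np.int64(287), np.int64(181)), (np.int64(287), np.int64(182)), (np.int64(287), np.int64(183)), (np.int64(287), np.int64(184)), (np.int64(287), np.int64(185)), (np.int64(287), np.int64(186)), (np.int64(288), np.int64(170)), (np.int64(288), np.int64(171)), (np.int64(288), np.int64(173)), (np.int64(288), np.int64(174)), (np.int64(288), np.int64(175)), (np.int64(288), np.int64(176)), (np.int64(288), np.int64(177))]
0 [258.8 182.9] 0.1 [263.1 183. ] 0.2 [267.4 183.2] 0.3 [271.6 183.4]
```

View pics/c5.png

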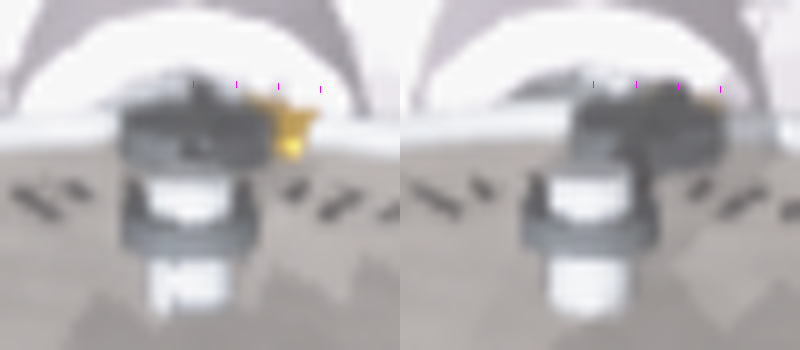

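The zoom shows the tip spike centred on a tab that is mostly hidden, with gold showing at crop x 645–660 and 700–725 in the right half. That puts the index near 0.20, with the lean now at 0.194. I'll rock the other way once so the whole tab shows, and measure its middle properly.

>>> drive_tool:
  motion: "-1 0 0 0 -0.58 0 1; -2 0 0 0 -1.16 0.02 1; -2.5 0 0 0 -1.45 0.03 1; -2.5 0 0 0 -1.45 0.03 1; -2.5 0 0 0 -1.45 0.03 1"

```text
time_s: 10.7
ee_pos: [0.5134, -0.153, 0.3775]
eef_rot: [0.001, -0.118, 0.993, -0.004]
force: [-3.2, 2.2, 7.5]
finger_gap: 0.0232
finger_force: 61.2
```

>>> drive_tool:
  motion: "-2.5 0 0 0 -1.45 0.03 1; -2.5 0 0 0 -1.45 0.03 1; -2.5 0 0 0 -1.45 0.03 1; -2 0 0 0 -1.16 0.02 1; 0 0 0 0 0 0 1"

```text
time_s: 11.32
ee_pos: [0.5261, -0.2067, 0.3731]
eef_rot: [-0.008, -0.117, 0.99, 0.078]
force: [-3.1, 2.3, 8.9]
finger_gap: 0.0232
finger_force: 61.1
```

>>> drive_tool:
  motion: "0 0 0 0 0 0 1; 0 0 0 0 0 0 1; 0 0 0 0 0 0 1; 0 0 0 0 0 0 1; 0 0 0 0 0 0 1"

```text
time_s: 11.95
ee_pos: [0.5261, -0.206, 0.3732]
eef_rot: [-0.008, -0.117, 0.99, 0.077]
force: [-2.8, 1.3, 8.6]
finger_gap: 0.0235
finger_force: 61.1
```

```bash
python3 - <<'E'
from h import *
M=np.load("M.npy")
s=bot.sense();print(s["force"],s["ee_pos"],rot(s).as_matrix().round(4)[:,1])
save("wrist","w4"); f="w4"
for th in(-.15,0,.1,.2,.3): print(th,gpt(f,th,M).round(1),end=" ")
c=ld(f)[0].astype(int)
for y in range(180,194): print(y,(c[y,240:280,0]-c[y,240:280,2]).tolist())
print()
for y in range(180,194): print(y,c[y,240:280,1].tolist())
E
```

```text
[-2.8291136   1.34244269  8.6364342 ] [ 0.52605125 -0.20603932  0.37319608] [-0.2311  0.9605  0.1551]
-0.15 [252.4 183.1] 0 [258.8 182.9] 0.1 [263.1 183. ] 0.2 [267.4 183.2] 0.3 [271.6 183.4] 180 [0, -2, -2, 0, -1, -2, -2, -3, -3, -2, -3, -2, -2, -2, -3, -3, -3, -4, -3, -4, -4, -3, -4, -3, -3, -2, -2, -3, -2, -2, -4, -3, -2, -2, -2, -1, 0, 0, 0, 0]
181 [-1, -3, -2, -2, -2, -3, -2, -2, -2, -2, -2, -3, -3, -3, -4, -3, -4, -6, -4, -4, -6, -4, -5, -4, -3, -4, -3, -3, -2, -2, -3, -2, -3, -2, -3, -1, 0, 0, 0, 0]
182 [-3, -2, -1, -2, -3, -4, -2, -2, -2, -2, -3, -3, -2, -3, -4, -5, -6, -8, -6, -7, -7, -7, -7, -5, -5, -5, -3, -4, -3, -3, -3, -3, -3, -4, -3, -1, -2, 0, 0, -1]
183 [-2, -2, -1, -3, -4, -2, -2, -3, -2, -4, -3, -2, -1, -2, -5, -7, -7, -7, -8, -8, -9, -8, -9, -7, -3, -1, -1, -2, -2, -2, -2, -2, -1, -4, -3, -2, -3, -3, -3, -2]
184 [-3, -1, -1, -3, -4, -2, -3, -4, -2, -3, -3, -1, -1, -2, -3, -4, -5, -5, -8, -8, -10, -8, -8, -4, 24, 47, 46, 36, 17, 16, 16, 14, 0, -3, -3, -2, -4, -3, -3, -2]
185 [-4, -2, -3, -3, -5, -4, -4, -3, -2, -2, -3, -1, -2, -2, -2, -3, -3, -3, -4, -4, -6, -6, -6
[... 3399 characters left out ...]
38, 162, 165, 159, 157, 157, 156, 157, 159, 178, 184, 185, 186, 190, 195, 198, 199, 206]
191 [165, 165, 165, 163, 160, 158, 155, 132, 115, 107, 106, 107, 104, 103, 98, 112, 120, 129, 133, 131, 130, 126, 145, 161, 160, 157, 158, 157, 157, 157, 161, 176, 180, 181, 181, 181, 182, 184, 184, 183]
192 [164, 163, 161, 162, 161, 158, 156, 149, 143, 144, 137, 134, 113, 94, 106, 134, 139, 142, 142, 142, 141, 141, 145, 150, 131, 140, 156, 158, 157, 156, 155, 165, 178, 179, 170, 170, 170, 179, 180, 181]
193 [160, 155, 143, 153, 156, 156, 153, 122, 117, 150, 155, 155, 143, 92, 108, 143, 153, 157, 155, 154, 154, 157, 155, 143, 100, 121, 156, 161, 156, 127, 115, 144, 173, 175, 169, 166, 168, 166, 168, 180]
```

With the gauge rocked to +0.156 the whole tab is in view. Its middle is at px (267.3,186) and the pointer spike is at (252.2,183), which gives an index of about 0.197 rad. I need a lean of −0.197, so that is 20.2° back.

>>> drive_tool:
  motion: "1 0 0 0 0.58 0 1; 2 0 0 0 1.16 0.02 1; 2.5 0 0 0 1.45 0.03 1; 2.5 0 0 0 1.45 0.03 1; 2.5 0 0 0 1.45 0.03 1"

```text
time_s: 12.62
ee_pos: [0.5118, -0.1465, 0.3774]
eef_rot: [0.003, -0.118, 0.993, -0.014]
force: [-3.1, 2.0, 8.3]
finger_gap: 0.0233
finger_force: 61.1
```

>>> drive_tool:
  motion: "2.5 0 0 0 1.45 0.03 1; 2.5 0 0 0 1.45 0.03 1; 2.5 0 0 0 1.45 0.03 1; 1.2 0 0 0 0.7 0.01 1; 1 0 0 0 0.58 0 1"

```text
time_s: 13.25
ee_pos: [0.4988, -0.0922, 0.3712]
eef_rot: [0.013, -0.117, 0.988, -0.098]
force: [-4.0, 2.7, 9.4]
finger_gap: 0.0232
finger_force: 61.3
```

>>> drive_tool:
  motion: "0 0 0 0 0 0 1; 0 0 0 0 0 0 1; 0 0 0 0 0 0 1; 0 0 0 0 0 0 1; 0 0 0 0 0 0 1"

```text
time_s: 13.88
ee_pos: [0.4989, -0.0925, 0.3713]
eef_rot: [0.013, -0.117, 0.988, -0.098]
force: [-3.8, 2.4, 8.9]
finger_gap: 0.0231
finger_force: 61.4
```

>>> drive_tool:
  motion: "0 0 0 0 0 0 1; 0 0 0 0 0 0 1; 0 0 0 0 0 0 1; 0 0 0 0 0 0 1; 0 0 0 0 0 0 1"

```text
time_s: 14.5
ee_pos: [0.4989, -0.0925, 0.3713]
eef_rot: [0.013, -0.117, 0.988, -0.098]
force: [-4.5, 2.1, 9.0]
finger_gap: 0.0235
finger_force: 61.4
```

```bash
python3 - <<'E'
from h import *
M=np.load("M.npy")
s=bot.sense();print(s["force"],s["ee_pos"],rot(s).as_matrix().round(4)[:,1],"lean",np.arcsin(rot(s).as_matrix()[2,1]))
save("wrist","w5"); save("side","s5"); save("top","t5"); c=ld("w5")[0].astype(int)
for y in range(181,188): print(y,c[y,258:276,1].tolist(),(c[y,258:276,0]-c[y,258:276,2]).tolist())
a=ld("w5")[0];b=ld("s5")[0];t=ld("t5")[0]
x=cv2.resize(a[140:240,190:315],(500,400),interpolation=cv2.INTER_CUBIC); y=cv2.resize(b[110:210,215:315],(300,300),interpolation=cv2.INTER_CUBIC);y=np.pad(y,((0,100),(0,0),(0,0)))
z=np.pad(t[110:230,150:400],((0,0),(0,0),(0,0)));z=cv2.resize(z,(400,192));z=np.pad(z,((0,0),(0,400),(0,0)))
cv2.imwrite("pics/c6.png",np.vstack([np.hstack([x,y]),z])[:,:,::-1])
E
```

```text
[-4.53955709  2.13631897  9.04670065] [ 0.49892205 -0.09248537  0.37126707] [-0.2287  0.9536 -0.1959] lean -0.19719212536359018
181 [223, 235, 240, 239, 245, 247, 247, 247, 246, 246, 247, 247, 242, 225, 195, 161, 151, 159] [-5, -3, -2, -2, 0, 0, 0, 0, 0, 0, 0, 0, -1, -3, -4, -2, -1, -1]
182 [214, 226, 235, 228, 226, 221, 218, 222, 212, 216, 241, 246, 225, 212, 199, 178, 158, 155] [-7, -8, -6, -6, -6, -4, -3, -3, -3, -3, -2, -1, -2, -2, -3, -3, -2, -2]
183 [185, 200, 234, 230, 190, 166, 159, 153, 130, 129, 174, 222, 206, 199, 198, 192, 175, 155] [-9, -11, -7, -6, -9, -7, -4, 6, -1, -3, -5, -3, -3, -2, -4, -3, -2, -1]
184 [166, 162, 180, 177, 141, 130, 123, 113, 102, 100, 111, 165, 179, 182, 194, 195, 187, 158] [-8, -7, -9, -9, -6, -4, 4, 5, -1, -2, 1, 8, 11, 10, -2, -3, -3, -3]
185 [130, 119, 117, 116, 107, 105, 103, 99, 98, 98, 99, 117, 128, 143, 176, 181, 178, 170] [-5, -4, -4, -3, -3, -2, 1, -1, -3, -1, -1, 5, 9, 19, -1, -4, -3, -3]
186 [106, 101, 100, 100, 100, 99, 99, 98, 98, 97, 98, 99, 101, 110, 145, 166, 173, 173] [-3, -2, -3, -3, -2, -2, -2, -2, -2, -3, -2, -2, 0, 7, -3, -6, -6, -6]
187 [107, 102, 102, 102, 99, 96, 95, 95, 97, 97, 98, 98, 99, 105, 139, 175, 181, 181] [-5, -4, -3, -3, -2, -2, -2, -2, -3, -2, -3, -3, -3, -3, -6, -7, -8, -8]
```

View pics/c6.png

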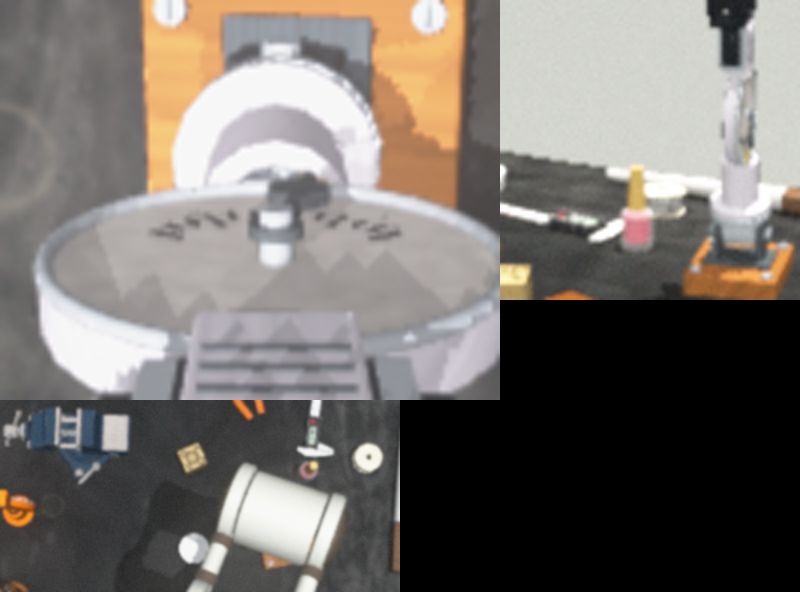

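The final view shows the flange seated flat and the pointer spike at col 266.8 against the tab middle at about 267.2 (within roughly 0.01 rad). It is steady, and the tin, cube and bottle are still standing. I'm handing it in.

```bash
python3 -c "
from rig import bot
print(bot.sign_off())"
```

```text
the job is handed in; nothing more can be done
None
```

The gauge is fully home on the spigot with its dial to the front, held steady at a lean of −0.197 rad with the pointer on the index tab (within about 0.01 rad as measured from the camera), and the job is handed in.

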